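# Walk a heavy veneered block round to the bench fence

### The arm

A 7-joint arm with a two-finger parallel gripper is mounted at the origin on the work surface. World frame = base frame: x ahead of the robot, y to its left, z up, the work surface at z = 0. Lengths are in m, angles in rad, forces in N, time in s.
With the tool pointing down it reaches from about 0.425 to 0.925 m from the base axis. Payload 6.8 kg.
Tool frame: the origin (TCP) lies midway between the tips of the shut fingers; the grasp point (between the pads) lies 19 mm behind it; z points along the fingers, y is the direction in which the jaws open and shut (so a half turn about z gives the same grasp; the last joint's range is limited). The gripper opens to 85 mm and grips with 20 to 120 N. Pads are 22 mm wide; open, the fingers measure 114 mm over their backs; the gripper's body (76 mm by 85 mm) begins 54 mm behind the grasp point. The pads swing forward as they close: fully open they stand 13 mm farther back than shut.
Start: joints at [-1.236, 0.477, 0.022, 1.555, -0.011, 1.109, -0.083], TCP at [0.289, 0.61, 0.231] pointing down, gripper open.
Joint ranges: [-2.96, 2.96], [-0.34, 2.1], [-1.41, 1.46], [0.24, 2.44], [-1.37, 4.51], [0.17, 1.92], [-2.96, 2.96]. Speed limits (rad/s): [2.39, 2.39, 3.14, 3.14, 3.14, 3.14, 3.14].

### API

Orientations are given as a unit quaternion [w, x, y, z].
In Python, from station import bot, vision gives the robot as it stands.
- The arm moves only by the tool move_arm, never from a script. Its argument "increments" is text: rows parted by semicolons, each of 7 numbers parted by spaces: the opening, from 0 (shut) to 1 (fully open), then the shift along the world's x, y, z in mm, then the turn, a rotation vector about the world's x, y, z in rad. In form: grip x y z rx ry rz; .... A call has exactly 8 rows; each row shifts and turns the commanded pose from where the row before left it; what a row does not reach is not made up. A row lasts 1/8 s, in which the tool goes at most 62.5 mm and 10.7 degrees, less where a joint would pass 70% of its speed; a pose out of reach is approached as far as the arm can. A call with a gripper value outside its range is refused whole. The fingers move at their own pace and stop on an object; "newtons" is the grip in N (left out, the last holds). Time passes only in rows, so rows that do not move let the fingers close, or fill a call up. It gives the time, the measured TCP pose, the force and the opening at its end, in the units of the state.
- bot.get_obs(): the state, without advancing time (a new reading comes with each control period).
- vision.read_camera(name): name is "scene" or "top" or "wrist"; returns (picture, depth): 480x640x3 uint8, red, green, blue; 480x640 float32, m along the optical axis (not along the pixel's ray), 0 where there is no reading.
- vision.calibration(name): a dict with "fx", "fy", "cx", "cy" (pixels), "R" (3x3) and "t" (3): a world point X has camera coordinates R X + t; the wrist camera has in their place "hand_eye" (4x4, takes a point from camera to tool coordinates, whose origin is the TCP and whose axes are the flange's). Camera axes: x right, y down, z forward; pixel columns grow to the right and rows downward; lengths in m; the calibration is good to about 2 mm. The wrist camera is an equidistant fisheye: a pixel r from the principal point sees the ray r / f radians off the axis. A picture is of the moment at which its call begins: read the wrist's pose just before it. calibration takes no time and is no camera call.
- bot.hand_in(): hands the job in, once; it reports no verdict.
The state is a dict: "t": time; "q": joint angles; "joint_vel": joint speeds; "joint_torque": joint torques, N m; "eef_pos": TCP position; "tool_rot": TCP orientation; "contact_force": force on the tool from outside, world axes, zero at the start; "torque": the same for the moment, N m; "gripper_width": opening from 0.0 (shut) to 1.0 (fully open).
Only numpy, scipy, OpenCV 4.12 (cv2) and the standard library are available. Lean on these libraries where they do the work, as an engineer would, in place of code of your own. Each camera call takes 0.05 s, during which the arm holds its last target.

### The job

Walk the heavy wooden block round on the bench, pushing on its two thick end cheeks, one end at a time, until one of its long sides sits flush against the near face of the aluminium fence, with no part of the block beyond either end of the fence. Push it gently with the fingers only: never grip, lift or tip it, and do not touch its freshly veneered middle between the cheeks. Leave everything else on the bench where it is, and finish clear of the block.

Things in the scene. Friction and masses are not known exactly. Their poses are not given: they have to be found in the camera images.
- fence: Aluminium fence fixed to the bench: bar 440 mm long (its y axis), 30 mm thick (x), 35 mm high. Origin at the centre of the bar's underside. The working face is the plane 15 mm from the origin on its -x side (towards the robot). Two feet with black knobs, 24 mm high, reach 65 mm from the origin on the +x side. Place and yaw differ from run to run.
- block: Heavy loose wooden block, 0.6 to 1 kg: dark middle between two thicker, paler end cheeks. 200 mm long (its y axis), 96 mm wide over the cheeks (x), 60 mm high. Origin at the centre of its underside. Symmetric: either long side may go to the fence. Starts on the robot's side of the fence, its long axis 30 to 90 degrees off the fence's line. When flush its origin is 63 mm from the fence's, on its -x side.
- cheek_a: End cheek at the block's +y end, rigid with it: 96 mm wide (x), 36 mm (y), 60 mm high, standing out 12 mm beyond the middle on each long side. Origin at the centre of the cheek's underside, 82 mm along +y from the block's origin; axes as the block's. Its outer sides are the places to push.
- cheek_b: The same end cheek at the block's -y end, origin 82 mm along -y from the block's origin.
- middle: Dark, freshly veneered middle of the block between the cheeks, part of the block: 72 mm wide (x), 128 mm long (y), 52 mm high, origin as the block's. Not to be touched by the robot.
- glue: White glue bottle standing behind the fence, 56 mm diameter, 150 mm high; origin at the centre of its underside. Leave alone.
- tape_measure: Grey tape measure standing on the right (-y) of the block, 70 x 40 x 60 mm high; origin at the centre of its underside. Leave alone.
- screw_pot: Small open steel pot behind the fence, 64 mm diameter, 60 mm high; origin at the centre of its underside. Leave alone.
- sanding_block: Cork and rubber sanding block lying beside the work near the fence's left (+y) end, 110 x 60 x 34 mm high; origin at the centre of its underside. Leave alone.
- tape_roll: Roll of paper tape lying flat beside the work near the fence's right (-y) end, 90 mm diameter, 24 mm high; origin at the centre of its underside. Leave alone.
- offcut: Offcut of wood on the robot's side, to the left (+y) of the block, 50 x 90 x 40 mm high; origin at the centre of its underside. Leave alone.
- screwdriver: Screwdriver lying on the robot's side, to the right (-y) of the block, about 200 mm long and 30 mm high; origin under its middle. Leave alone.
Things that resemble listed ones, but are neither listed nor needed, are in the scene too. There is more than one size of the block; the job needs the middle-sized.

How it is judged:
At the end, for the whole second after the job is handed in: The block stands flat and still on the bench on the robot's side of the fence, its long axis within 0.03 rad of the fence's line, its long side within 4 mm of the fence's face, and not overhanging either end of the fence by more than 5 mm (angle between the y axis of block and the y axis of fence, either way round below 0.03 rad and x of block in the frame of fence between -0.067 and -0.058 m and y of block in the frame of fence between -0.125 and 0.125 m and angle between block's own z axis and vertical below 0.03 rad and height (world z) of block below 0.004 m and linear speed of block below 0.01 m/s); the robot touches nothing.
It fails at once if the fingers press on or grip the block with more than 40 N (contact force between the fingers and block above 40 N).
It fails at once if the block is lifted or tipped (underside more than 10 mm up, or tilted by more than 0.1 rad) (height (world z) of block above 0.01 m or angle between block's own z axis and vertical above 0.1 rad).
It fails at once if the robot touches the veneered middle (contact force between any of the fingers, the arm and middle above 0.5 N).
It fails at once if both end cheeks are pushed at once (contact force between the fingers and cheek_a above 0.5 N and contact force between the fingers and cheek_b above 0.5 N).
It fails at once if another thing on the bench is moved by more than 15 mm (distance of any of glue, tape_measure, sanding_block, tape_roll, offcut, screwdriver, screw_pot from where it was at the start of the episode above 0.015 m).
It also fails if it takes over 67 s, if anything falls off the work surface, if the arm or the gripper's body presses on something with over 40 N, if the wrist force passes 120 N, or if a joint passes its speed limit or range.

## Working session

There is one attempt and no reset: what is moved stays moved. The work goes in short steps, Python scripts to look and compute and a tool call to move; the robot and the scene stay as the last step left them, time stands still between calls to the robot, and variables do not carry over. Pictures are saved under pics/ and viewed, and the job is handed in when it is done.

Besides the shell and the picture viewer there is one more tool, called after ">>>" as a command line: name --argument value ..., lists and objects as JSON in quotes. move_arm: Moves the arm, as the interface text tells. Its arguments: {"type":"object","properties":{"increments":{"type":"string"},"newtons":{"type":"number"}},"required":["increments"]}

```bash
ls; mkdir -p pics
python3 - <<'E'
from station import bot, vision
import cv2, numpy as np
print(bot.get_obs())
for n in ("scene","top"):
    p,d=vision.read_camera(n)
    cv2.imwrite(f"pics/{n}0.png",p[:,:,::-1]); np.save(f"{n}0.npy",d)
    c=vision.calibration(n); print(n,c)
E
```

```text
pics
{'t': 0.0, 'q': array([-1.23614348,  0.47779901,  0.02236101,  1.55644962, -0.01150271,
        1.10929233, -0.08306776]), 'joint_vel': array([ 2.09193757e-03, -6.25858529e-04,  1.12646743e-03,  2.43445893e-03,
        1.80033859e-04,  4.01109090e-05, -6.40128797e-04]), 'joint_torque': array([-1.73532113e-03, -5.96448684e+01,  1.60688739e+00, -2.81205028e+01,
        1.24119947e-02,  9.28327034e-03, -1.44752698e-05]), 'eef_pos': array([0.28896148, 0.6093699 , 0.23032763]), 'tool_rot': array([-1.29624390e-04,  2.19556107e-01,  9.75599451e-01, -9.00634834e-04]), 'contact_force': array([ 0.68688965, -0.381883  , -0.78913408]), 'torque': array([-0.01565624, -0.0086238 , -0.02689481]), 'gripper_width': 1.000925073232089}
scene {'fx': 542.5948430618312, 'fy': 542.5948430618312, 'cx': 323.54943294840024, 'cy': 240.07029789696804, 'R': array([[-0.33213468,  0.94322433,  0.00379586],
       [ 0.78111787,  0.27730396, -0.55942594],
       [-0.52871677, -0.18283975, -0.82887165]]), 't': array([ 0.14023057, -0.32966974,  1.59133537])}
top {'fx': 444.139456280425, 'fy': 444.139456280425, 'cx': 321.6288229486742, 'cy': 242.08650114902608, 'R': array([[ 0.01403014, -0.99984972,  0.01018302],
       [-0.9986901 , -0.01451358, -0.04906557],
       [ 0.04920599, -0.00948129, -0.99874365]]), 't': array([-9.56735328e-04,  4.59122544e-01,  9.62795418e-01])}
```

View pics/top0.png

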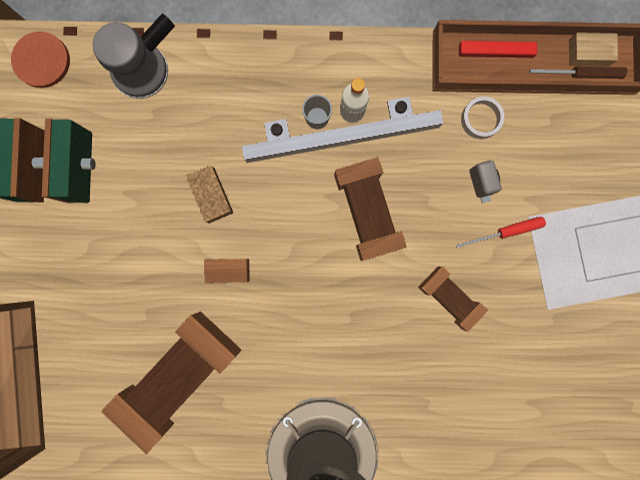

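View pics/scene0.png

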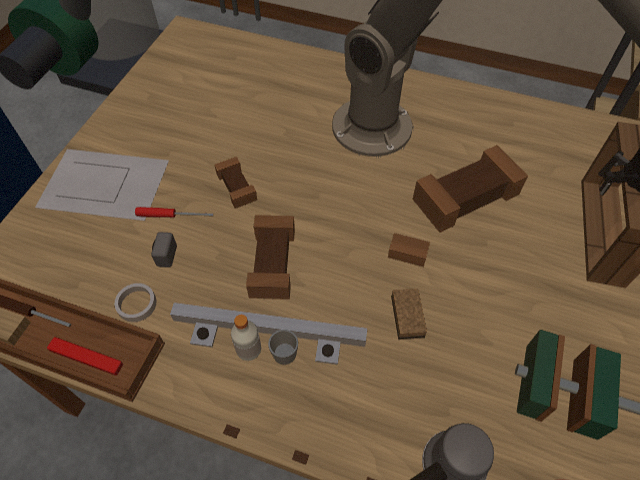

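Candidates for the block in the top view: large at (172,383), middle at (370,210) and small at (453,298). The middle one, near the fence, is my choice, and I'll check its size by measurement.

```bash
cat > h.py <<'E'
import numpy as np, cv2
from station import bot, vision
def cloud(n,d):
    c=vision.calibration(n); v,u=np.mgrid[0:480,0:640]
    P=np.stack([(u-c['cx'])/c['fx']*d,(v-c['cy'])/c['fy']*d,d],-1)
    return (P-c['t'])@c['R']
def rect(pts):
    (c,s,a)=cv2.minAreaRect((pts[:,:2]*1000).astype(np.float32))
    b=cv2.boxPoints((c,s,a)); e=[b[1]-b[0],b[2]-b[1]]
    e=max(e,key=np.linalg.norm); yaw=np.arctan2(e[1],e[0])
    return np.array(c),sorted(s),yaw,b
E
python3 - <<'E'
from h import *
d=np.load('top0.npy'); W=cloud('top',d)
def seg(u0,u1,v0,v1,z0,z1,name):
    m=np.zeros(d.shape,bool); m[v0:v1,u0:u1]=1
    m&=(W[...,2]>z0)&(W[...,2]<z1)&(d>0)
    k,l,st,_=cv2.connectedComponentsWithStats(m.astype(np.uint8)); i=1+np.argmax(st[1:,4]); m=l==i
    p=W[m]; c,s,y,b=rect(p); print(name,c.round(1),np.round(s,1),'longaxis yaw deg',np.degrees(y).round(2),'zmed',np.median(p[:,2]).round(4)); print(b.round(0).tolist())
print('bench z',np.median(W[330:400,300:420,2]) , np.median(W[200:240,270:320,2]))
seg(325,415,150,270,.045,.075,'block')
seg(410,495,260,340,.02,.075,'small')
seg(95,250,300,460,.05,.15,'large')
seg(235,450,105,165,.029,.045,'fence')
seg(180,240,160,225,.02,.05,'sanding')
seg(200,255,250,290,.025,.06,'offcut')
seg(465,510,155,205,.03,.08,'tapem')
seg(450,550,210,255,.008,.05,'screwdriver')
seg(455,510,90,140,.012,.05,'roll')
p,_=vision.read_camera('top'); cv2.imwrite('pics/crop.png',cv2.resize(p[140:280,300:440,::-1],None,fx=4,fy=4))
E
```

```text
bench z 0.0006027854430030728 0.00031303982550392995
block [529.  -94.7] [ 96.2 200.1] longaxis yaw deg 17.83 zmed 0.0543
[[419.0, -80.0], [448.0, -171.0], [639.0, -110.0], [610.0, -18.0]]
small [ 340.4 -277.9] [ 64.8 135.5] longaxis yaw deg 46.75 zmed 0.0369
[[270.0, -305.0], [318.0, -349.0], [410.0, -251.0], [363.0, -206.0]]
large [166.7 310.1] [124.6 261.1] longaxis yaw deg -41.81 zmed 0.07
[[28.0, 351.0], [222.0, 177.0], [306.0, 269.0], [111.0, 444.0]]
fence [691.7 -36.3] [ 31.6 440.1] longaxis yaw deg -78.65 zmed 0.0352
[[633.0, 176.0], [720.0, -255.0], [750.0, -249.0], [664.0, 183.0]]
sanding [559.5 252.3] [ 60.7 110.2] longaxis yaw deg 24.23 zmed 0.0342
[[497.0, 257.0], [522.0, 202.0], [622.0, 247.0], [597.0, 303.0]]
offcut [393.9 209.5] [49.7 90. ] longaxis yaw deg -87.68 zmed 0.0404
[[367.0, 253.0], [371.0, 164.0], [421.0, 166.0], [417.0, 255.0]]
tapem [ 599.6 -346.4] [43.9 70.1] longaxis yaw deg 14.65 zmed 0.0587
[[560.0, -334.0], [571.0, -377.0], [639.0, -359.0], [628.0, -316.0]]
screwdriver [ 482.7 -385.1] [ 25.3 200.5] longaxis yaw deg -72.92 zmed 0.0224
[[441.0, -293.0], [500.0, -485.0], [524.0, -477.0], [465.0, -286.0]]
roll [ 740.4 -346.8] [87.3 90.4] longaxis yaw deg -44.27 zmed 0.0233
[[678.0, -347.0], [742.0, -410.0], [803.0, -347.0], [739.0, -284.0]]
```

View pics/crop.png

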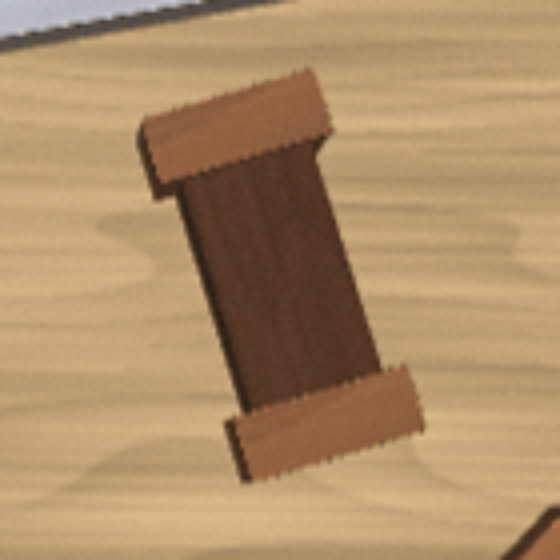

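The choice checks out: the block measures 96 x 200 mm with a top height of about 55-60 mm. The others measure 65 x 135 (small) and 125 x 261 (large). In the fence frame the block is at (-171, -25) mm and 83° off the fence line. Plan: push the near cheek's left side to swing the block counter-clockwise, then walk it up to the fence.

>>> move_arm --increments "0 22 -55 0 0 0 -0.102;0 22 -55 0 0 0 -0.102;0 22 -55 0 0 0 -0.102;0 22 -55 0 0 0 -0.102;0 22 -55 0 0 0 -0.102;0 22 -55 0 0 0 -0.102;0 22 -55 0 0 0 -0.102;0 22 -55 0 0 0 -0.102" --newtons 40

```text
t: 1.15
eef_pos: [0.4656, 0.1681, 0.2314]
tool_rot: [0.0, 0.59, 0.807, 0.0]
contact_force: [1.2, 0.6, -0.4]
gripper_width: -0.004
```

>>> move_arm --increments "0 -4.7 -27.4 -18.9 0 0 0;0 -4.7 -27.4 -18.9 0 0 0;0 -4.7 -27.4 -18.9 0 0 0;0 -4.7 -27.4 -18.9 0 0 0;0 -4.7 -27.4 -18.9 0 0 0;0 -4.7 -27.4 -18.9 0 0 0;0 -4.7 -27.4 -18.9 0 0 0;0 -4.7 -27.4 -18.9 0 0 0"

```text
t: 2.15
eef_pos: [0.4274, -0.0501, 0.0795]
tool_rot: [0.0, 0.589, 0.808, 0.0]
contact_force: [-0.2, -0.3, 1.2]
gripper_width: 0.002
```

```bash
cat >> h.py <<'E'
F0=np.array([691.7,-36.3]); fa=np.radians(11.35)
fx=np.array([np.cos(fa),np.sin(fa)]); fy=np.array([-np.sin(fa),np.cos(fa)])
def look(name,box=None):
    o=bot.get_obs(); p,d=vision.read_camera(name)
    return o,p,d
def fit(n, guess, save=None):
    """fit block 96x200 I-shape top outline around guess (mm, yaw deg of long axis); report"""
    o,p,d=look(n); W=cloud(n,d)*1000
    hsv=cv2.cvtColor(p,cv2.COLOR_RGB2HSV)
    c0=np.array(guess[:2])
    m=(d>0)&(W[...,2]>48)&(W[...,2]<68)&(np.hypot(W[...,0]-c0[0],W[...,1]-c0[1])<125)
    m&=(hsv[...,1]>90)   # wood coloured
    q=W[m][:,:2]
    if save: 
        a=p[:,:,::-1].copy(); cv2.imwrite(save,a)
    return o,p,m,q
def blockpose(n,guess,save=None):
    o,p,m,q=fit(n,guess,save)
    k,l,st,_=cv2.connectedComponentsWithStats(cv2.morphologyEx(m.astype(np.uint8),cv2.MORPH_CLOSE,np.ones((3,3))))
    i=1+np.argmax(st[1:,4]); 
    from scipy.optimize import minimize
    W=q
    c,s,y,b=rect(np.c_[q/1000,0*q[:,:1]])
    return o,c,s,y,b
def report(n,guess,save=None):
    o,c,s,y,b=blockpose(n,guess,save)
    if np.sin(y)<0: y+=np.pi
    L=np.array([np.cos(y),np.sin(y)]); N=np.array([-L[1],L[0]])
    t=o['eef_pos'][:2]*1000
    print('block c',c.round(1),'size',np.round(s,1),'yaw',np.degrees(y).round(2),'F:',((c-F0)@fx).round(1),((c-F0)@fy).round(1),'rel deg',(np.degrees(y-fa)-90).round(2))
    print('tcp',(o['eef_pos']*1000).round(1),'in block: along',((t-c)@L).round(1),'normal',((t-c)@N).round(1),'t',o['t'],'f',o['contact_force'].round(1))
E
python3 - <<'E'
from h import *
report('top',(529,-95),'pics/a1.png')
E
```

```text
block c [556.4 -86.1] size [ 96.4 142.3] yaw 17.82 F: -142.5 -22.1 rel deg -83.53
tcp [427.4 -50.1  79.5] in block: along -111.7 normal 73.7 t 2.15 f [-0.2 -0.3  1.2]
```

View pics/a1.png

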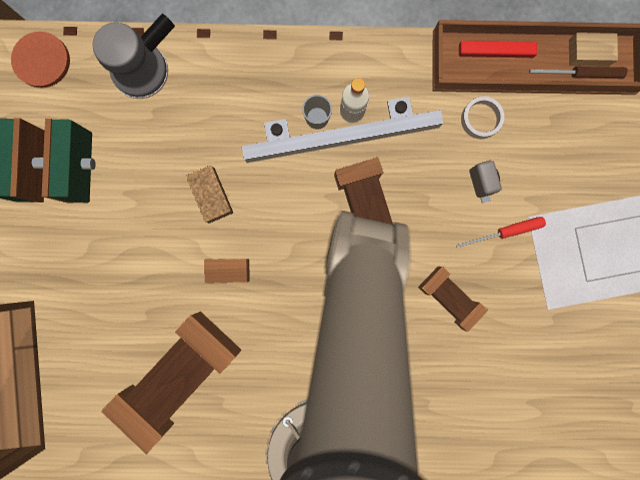

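Run:
```python
from h import *
report('scene',(529,-95),'pics/s1.png')
```

```text
block c [527.9 -95.6] size [ 96.2 206.5] yaw 17.7 F: -172.3 -25.9 rel deg -83.65
tcp [425.1 -53.6  77.9] in block: along -85.1 normal 71.3 t 2.2 f [-1.9 -2.1 -1.5]
```

View pics/s1.png

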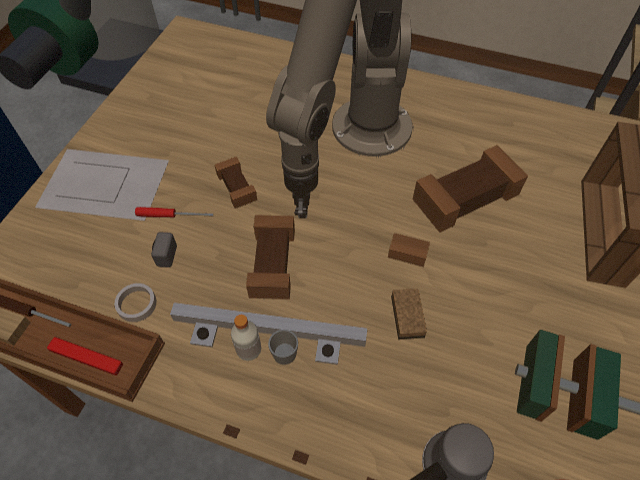

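>>> move_arm --increments "0 0 0 -15 0 0 0;0 0 0 -15 0 0 0;0 0 0 -15 0 0 0;0 0 0 -13 0 0 0;0 1.2 -3.8 0 0 0 0;0 1.2 -3.8 0 0 0 0;0 1.2 -3.8 0 0 0 0;0 1.2 -3.8 0 0 0 0"

```text
t: 3.25
eef_pos: [0.4327, -0.0647, 0.0225]
tool_rot: [0.0, 0.589, 0.808, 0.0]
contact_force: [-2.4, 5.1, 5.2]
gripper_width: -0.0
```

```bash
sed -i 's/>48)&(W\[...,2\]<68)/>52)\&(W[...,2]<67)/' h.py
python3 - <<'E'
from h import *
report('scene',(529,-95),'pics/s2.png')
E
```

```text
block c [529.3 -95.2] size [ 96.3 204.1] yaw 17.68 F: -170.8 -25.8 rel deg -83.67
tcp [432.7 -64.7  22.5] in block: along -82.8 normal 58.4 t 3.25 f [-2.4  5.1  5.2]
```

>>> move_arm --increments "0 1.6 -4.7 0 0 0 0.03;0 1.8 -4.7 0 0 0 0.037;0 2.0 -4.6 0 0 0 0.037;0 2.1 -4.5 0 0 0 0.037;0 2.3 -4.5 0 0 0 0.037;0 2.4 -4.4 0 0 0 0.037;0 2.6 -4.2 0 0 0 0.037;0 2.8 -4.1 0 0 0 0.037"

```text
t: 4.3
eef_pos: [0.45, -0.1005, 0.0221]
tool_rot: [-0.0, 0.465, 0.885, -0.0]
contact_force: [-3.8, 1.9, 0.6]
gripper_width: -0.001
```

Run:
```python
from h import *
report('scene',(534,-105),'pics/s3.png')
```

```text
block c [ 548.2 -110.3] size [ 96.1 204.5] yaw 30.74 F: -155.3 -44.4 rel deg -70.61
tcp [ 450.  -100.5   22.1] in block: along -79.4 normal 58.6 t 4.3 f [-3.8  1.9  0.6]
```

The pivot is about 95 mm beyond the centre, so the block is drifting to -y. I'll take the next pushes on the far cheek's right side to correct that.

>>> move_arm --increments "0 -8 13 0 0 0 0;0 0 0 50 0 0 0;0 0 0 50 0 0 0;0 54 -11.5 0 0 0 -0.03;0 54 -11.5 0 0 0 -0.03;0 54 -11.5 0 0 0 0;0 54 -11.5 0 0 0 0;0 0 0 -30 0 0 0"

```text
t: 5.35
eef_pos: [0.6649, -0.133, 0.0944]
tool_rot: [0.005, 0.492, 0.871, 0.002]
contact_force: [-1.2, -0.3, 0.2]
gripper_width: -0.001
```

Run:
```python
from h import *
report('top',(548,-110),'pics/s4t.png')
report('scene',(548,-110),'pics/s4.png')
```

```text
block c [594.7 -82.7] size [92.3 96.2] yaw 121.88 F: -104.3 -26.4 rel deg 20.53
tcp [ 664.9 -133.    94.4] in block: along -79.8 normal -33.1 t 5.35 f [-1.2 -0.3  0.2]
block c [ 548.  -109.5] size [ 95.8 204.6] yaw 30.31 F: -155.3 -43.5 rel deg -71.04
tcp [ 658.9 -131.8   88.3] in block: along 84.5 normal -75.2 t 5.4 f [-2.2  1.4 -2.8]
```

View pics/s4.png

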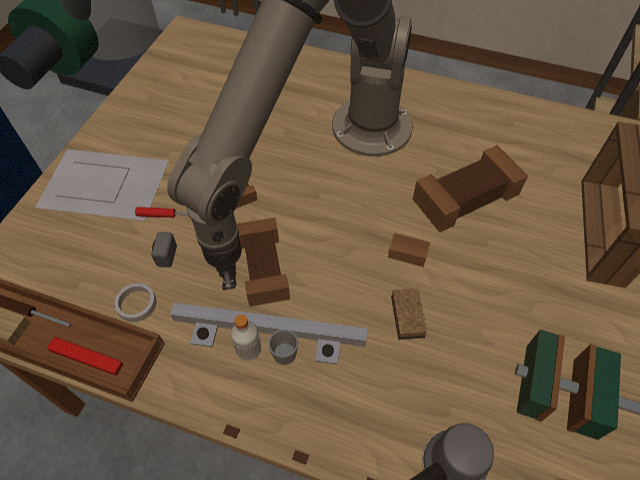

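The finger (228,285) is clear, off the right side of the far cheek and in front of the fence. I'll descend and approach.

>>> move_arm --increments "0 0 0 -18 0 0 0;0 0 0 -18 0 0 0;0 0 0 -18 0 0 0;0 0 0 -14 0 0 0;0 -2 3.5 0 0 0 0;0 -2 3.5 0 0 0 0;0 -2 3.5 0 0 0 0;0 -2 3.5 0 0 0 0"

```text
t: 6.45
eef_pos: [0.6503, -0.1188, 0.0247]
tool_rot: [0.0, 0.492, 0.87, 0.0]
contact_force: [0.1, 0.4, -0.3]
gripper_width: -0.002
```

>>> move_arm --increments "0 -2.6 4.3 0 0 0 0.02;0 -2.7 4.2 0 0 0 0.028;0 -2.8 4.1 0 0 0 0.028;0 -2.9 4 0 0 0 0.028;0 -3 4 0 0 0 0.028;0 -3.1 3.9 0 0 0 0.028;0 -3.3 3.8 0 0 0 0.028;0 -3.3 3.7 0 0 0 0.028"

```text
t: 7.45
eef_pos: [0.6266, -0.0868, 0.0244]
tool_rot: [0.0, 0.395, 0.919, 0.0]
contact_force: [4.5, -1.6, 0.3]
gripper_width: 0.0
```

Run:
```python
from h import *
report('scene',(540,-97),'pics/s5.png')
```

```text
block c [528.6 -94.4] size [ 92.  197.8] yaw 43.12 F: -171.3 -24.9 rel deg -58.23
tcp [626.6 -86.8  24.4] in block: along 76.7 normal -61.4 t 7.45 f [ 4.5 -1.6  0.3]
```

>>> move_arm --increments "0 10 -11 0 0 0 0;0 0 0 50 0 0 0;0 0 0 50 0 0 0;0 -53 0 0 0 0 0;0 -53 0 0 0 0 0;0 -53 0 0 0 0 0;0 -53 0 0 0 0 0;0 0 0 -30 0 0 0"

```text
t: 8.5
eef_pos: [0.4205, -0.0988, 0.0947]
tool_rot: [-0.001, 0.397, 0.918, 0.0]
contact_force: [1.8, 0.4, 0.2]
gripper_width: -0.001
```

Run:
```python
from h import *
report('scene',(530,-95),'pics/s6.png')
```

```text
block c [526.  -99.9] size [ 96.9 204.2] yaw 43.26 F: -174.9 -29.7 rel deg -58.09
tcp [420.5 -98.8  94.7] in block: along -76.1 normal 73.1 t 8.5 f [1.8 0.4 0.2]
```

View pics/s6.png

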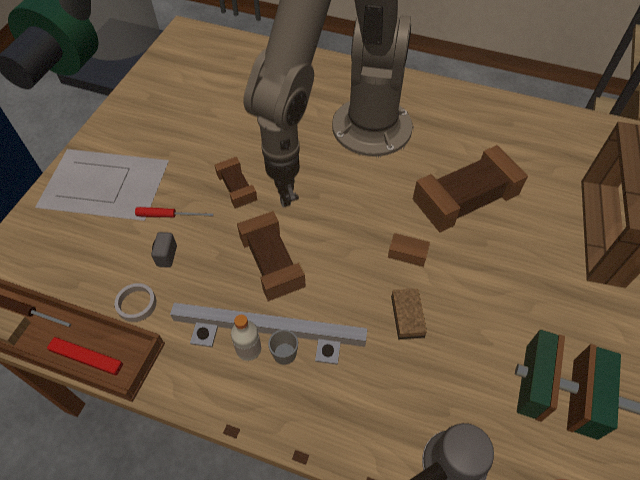

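>>> move_arm --increments "0 -1 -1.5 -18 0 0 0;0 -1 -1.5 -18 0 0 0;0 -1 -1.5 -18 0 0 0;0 -1 -1.5 -15 0 0 0;0 2.4 -2.5 0 0 0 0;0 2.4 -2.5 0 0 0 0;0 2.4 -2.5 0 0 0 0;0 2.4 -2.5 0 0 0 0"

```text
t: 9.55
eef_pos: [0.4289, -0.1133, 0.0254]
tool_rot: [-0.001, 0.395, 0.918, 0.0]
contact_force: [-4.4, 4.2, 5.2]
gripper_width: -0.001
```

Run:
```python
from h import *
report('scene',(526,-100),'pics/s7.png')
```

```text
block c [526.8 -99.8] size [ 98.  204.8] yaw 43.49 F: -174.1 -29.8 rel deg -57.86
tcp [ 428.9 -113.3   25.4] in block: along -80.4 normal 57.6 t 9.55 f [-4.4  4.2  5.2]
```

>>> move_arm --increments "0 4 -4.5 0 0 0 0.03;0 4.1 -4.4 0 0 0 0.034;0 4.3 -4.2 0 0 0 0.034;0 4.4 -4.1 0 0 0 0.034;0 4.5 -4 0 0 0 0.034;0 4.7 -3.8 0 0 0 0.034;0 4.8 -3.7 0 0 0 0.034;0 4.9 -3.6 0 0 0 0.034"

```text
t: 10.6
eef_pos: [0.4631, -0.1466, 0.0249]
tool_rot: [-0.002, 0.269, 0.963, -0.0]
contact_force: [-4.8, 0.3, 2.7]
gripper_width: 0.001
```

Run:
```python
from h import *
report('scene',(547,-118),'pics/s8.png')
```

```text
block c [ 552.1 -107.2] size [101.7 205.2] yaw 59.29 F: -150.8 -42.1 rel deg -42.06
tcp [ 463.1 -146.6   24.9] in block: along -79.3 normal 56.4 t 10.6 f [-4.8  0.3  2.7]
```

>>> move_arm --increments "0 5 -3.4 0 0 0 0.034;0 5.1 -3.2 0 0 0 0.034;0 5.2 -3 0 0 0 0.034;0 5.3 -2.8 0 0 0 0.034;0 5.4 -2.6 0 0 0 0.034;0 5.5 -2.5 0 0 0 0.034;0 5.6 -2.3 0 0 0 0.034;0 5.7 -2.1 0 0 0 0.034"

```text
t: 11.65
eef_pos: [0.5089, -0.1687, 0.0251]
tool_rot: [0.0, 0.135, 0.991, -0.0]
contact_force: [-3.2, -1.5, -0.7]
gripper_width: -0.002
```

Run:
```python
from h import *
report('scene',(572,-118),'pics/s9.png')
```

```text
block c [ 584.8 -108. ] size [102.8 202.8] yaw 74.23 F: -119.0 -49.3 rel deg -27.12
tcp [ 508.9 -168.7   25.1] in block: along -79.0 normal 56.5 t 11.65 f [-3.2 -1.5 -0.7]
```

View pics/s9.png

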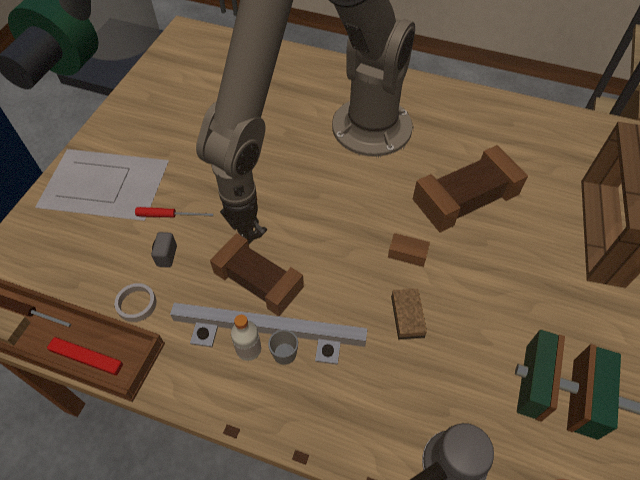

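>>> move_arm --increments "0 5.7 -1.9 0 0 0 0.034;0 5.7 -1.7 0 0 0 0.034;0 5.8 -1.5 0 0 0 0.034;0 5.8 -1.3 0 0 0 0.034;0 5.9 -1.1 0 0 0 0.034;0 5.9 -0.9 0 0 0 0.034;0 6 -0.7 0 0 0 0.034;0 6 -0.5 0 0 0 0.034"

```text
t: 12.7
eef_pos: [0.5557, -0.1781, 0.0251]
tool_rot: [0.0, -0.0, 1.0, -0.0]
contact_force: [-3.2, -2.3, -0.1]
gripper_width: -0.001
```

Run:
```python
from h import *
report('scene',(606,-108),'pics/s10.png')
```

```text
block c [ 611.2 -100.2] size [106.4 201.5] yaw 89.18 F: -91.5 -46.8 rel deg -12.17
tcp [ 555.7 -178.1   25.1] in block: along -78.7 normal 54.4 t 12.7 f [-3.2 -2.3 -0.1]
```

>>> move_arm --increments "0 6 -0.3 0 0 0 0.034;0 6 -0.1 0 0 0 0.034;0 6 0.1 0 0 0 0.034;0 6 0.3 0 0 0 0.034;0 6 0.5 0 0 0 0.034;0 0 0 0 0 0 0;0 -8 0 0 0 0 0;0 -10 0 0 0 0 0"

```text
t: 13.75
eef_pos: [0.567, -0.1768, 0.0252]
tool_rot: [0.0, -0.084, 0.996, 0.0]
contact_force: [0.3, -0.1, 0.4]
gripper_width: -0.001
```

Run:
```python
from h import *
report('scene',(622,-95),'pics/s11.png')
report('top',(622,-95),'pics/t11.png')
```

```text
block c [619.3 -92.9] size [121.2 201.3] yaw 99.53 F: -82.2 -41.2 rel deg -1.82
tcp [ 567.  -176.8   25.2] in block: along -74.1 normal 65.4 t 13.75 f [ 0.3 -0.1  0.4]
block c [611.5 -93.4] size [134.8 200.1] yaw 99.66 F: -89.9 -40.2 rel deg -1.69
tcp [ 565.  -177.2   25. ] in block: along -74.8 normal 59.9 t 13.8 f [-1.7  0.1 -0.2]
```

View pics/s11.png

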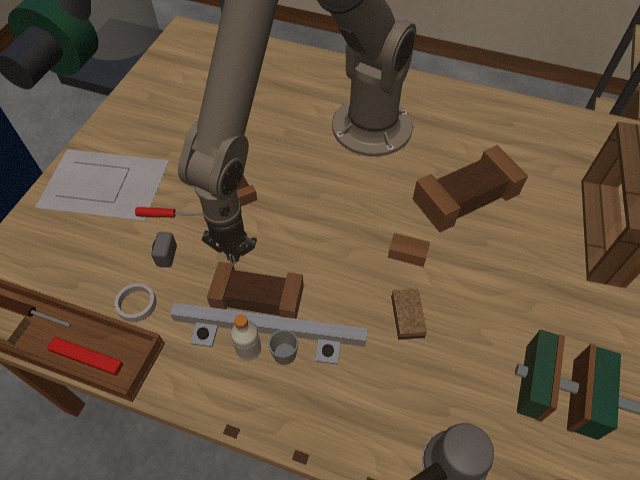

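View pics/t11.png

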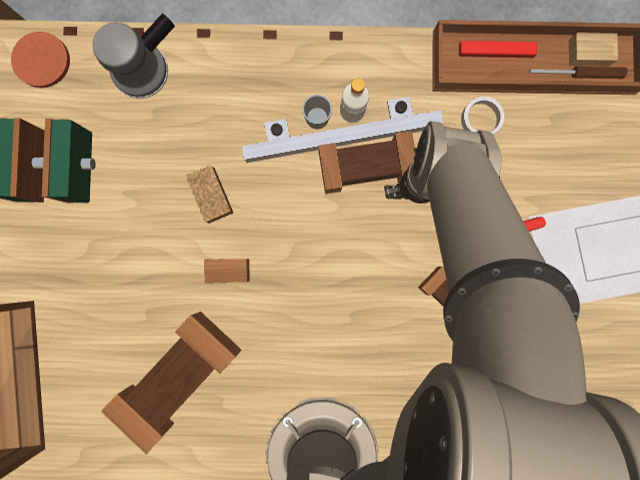

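>>> move_arm --increments "0 -15 -3 0 0 0 0;0 0 0 50 0 0 0;0 0 0 50 0 0 0;0 -10 50 0 0 0 0;0 -10 50 0 0 0 0;0 -5 53 0 0 0 0;0 0 0 0 0 0 0;0 0 0 0 0 0 0"

```text
t: 14.85
eef_pos: [0.5267, -0.0282, 0.1251]
tool_rot: [-0.0, -0.084, 0.996, -0.0]
contact_force: [0.1, -0.4, 0.4]
gripper_width: 0.0
```

Run:
```python
from h import *
report('scene',(622,-95),'pics/s12.png')
report('top',(622,-95),'pics/t12.png')
a=cv2.imread('pics/s12.png')[200:350,150:380]; cv2.imwrite('pics/c12.png',cv2.resize(a,None,fx=3,fy=3))
```

```text
block c [631.2 -91.2] size [100.5 201.8] yaw 99.84 F: -70.1 -42.0 rel deg -1.51
tcp [526.7 -28.2 125.1] in block: along 79.9 normal 92.2 t 14.85 f [ 0.1 -0.4  0.4]
block c [ 644.5 -171.1] size [35.3 96.2] yaw 10.59 F: -72.8 -122.9 rel deg -90.76
tcp [526.9 -29.  125.1] in block: along -89.5 normal 161.4 t 14.9 f [ 0.3 -0.1  0.1]
```

View pics/c12.png

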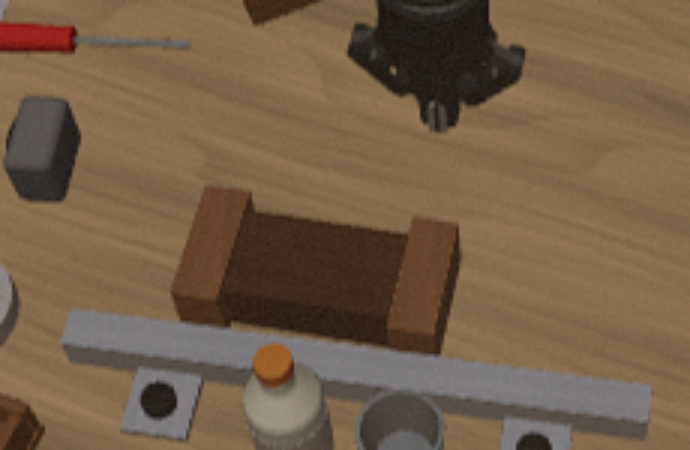

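>>> move_arm --increments "0 0 0 -25 0 0 0.01;0 0 0 -25 0 0 0.01;0 0 0 -25 0 0 0.01;0 0 0 -25 0 0 0;0 5.9 1.2 0 0 0 0;0 5.9 1.2 0 0 0 0;0 5.9 1.2 0 0 0 0;0 5.9 1.2 0 0 0 0"

```text
t: 15.95
eef_pos: [0.552, -0.0226, 0.026]
tool_rot: [0.001, -0.099, 0.995, -0.0]
contact_force: [0.6, -0.5, -0.2]
gripper_width: 0.003
```

>>> move_arm --increments "0 2 0.4 0 0 0 0;0 2 0.4 0 0 0 0;0 1 0.2 0 0 0 0;0 1 0.2 0 0 0 0;0 1 0.2 0 0 0 0;0 1 0.2 0 0 0 0;0 1 0.2 0 0 0 0;0 0 0 0 0 0 0"

```text
t: 16.95
eef_pos: [0.5599, -0.0209, 0.0251]
tool_rot: [-0.0, -0.099, 0.995, -0.0]
contact_force: [-0.0, 1.0, -0.5]
gripper_width: -0.001
```

```bash
cat >> h.py <<'E'
def tf():
    o=bot.get_obs(); t=o['eef_pos'][:2]*1000-F0
    print('tcp F',(t@fx).round(1),(t@fy).round(1),'fx',(o['contact_force'][:2]@fx).round(1))
E
python3 -c "
from h import *
tf(); report('scene',(625,-93),'pics/s13.png')
a=cv2.imread('pics/s13.png')[200:350,150:380]; cv2.imwrite('pics/c13.png',cv2.resize(a,None,fx=3,fy=3))"
```

```text
tcp F -126.2 41.1 fx 0.2
block c [622.1 -91.6] size [117.7 202.9] yaw 99.18 F: -79.1 -40.5 rel deg -2.17
tcp [559.9 -20.9  25.1] in block: along 79.7 normal 50.1 t 16.95 f [-0.   1.  -0.5]
```

View pics/c13.png

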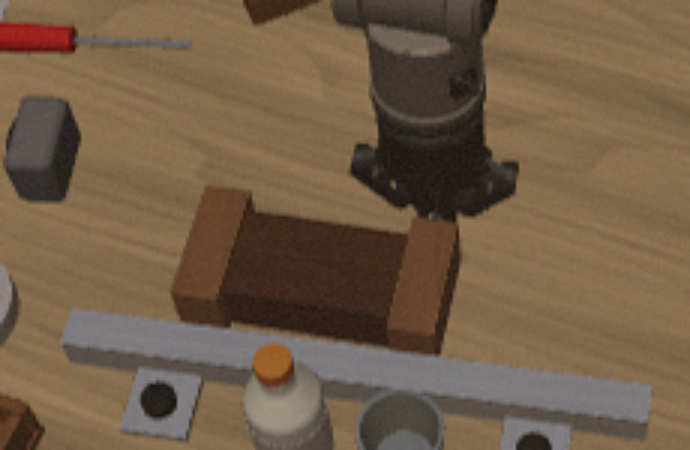

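>>> move_arm --increments "0 1 0.2 0 0 0 0;0 1 0.2 0 0 0 0;0 1 0.2 0 0 0 0;0 0 0 0 0 0 0;0 1 0.2 0 0 0 0;0 0 0 0 0 0 0;0 0 0 0 0 0 0;0 0 0 0 0 0 0"

```text
t: 18.0
eef_pos: [0.5616, -0.0202, 0.0248]
tool_rot: [-0.002, -0.099, 0.995, 0.0]
contact_force: [-6.8, 0.6, 5.2]
gripper_width: -0.003
```

```bash
python3 -c "
from h import *
tf(); report('scene',(625,-93),'pics/s14.png')
a=cv2.imread('pics/s14.png')[250:350,190:350]; cv2.imwrite('pics/c14.png',cv2.resize(a,None,fx=5,fy=5,interpolation=cv2.INTER_CUBIC))"
```

```text
tcp F -124.4 41.4 fx -6.5
block c [630.3 -91.1] size [104.7 201.6] yaw 99.77 F: -70.9 -41.6 rel deg -1.58
tcp [561.6 -20.2  24.8] in block: along 81.5 normal 55.7 t 18.0 f [-6.8  0.6  5.2]
```

View pics/c14.png

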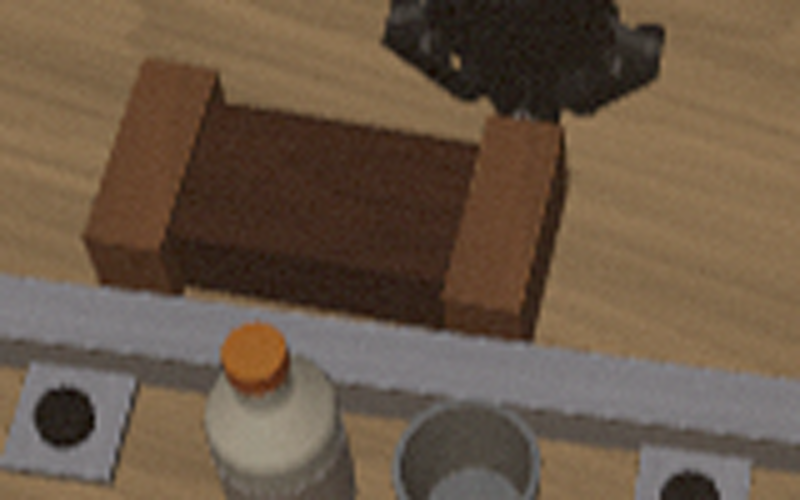

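>>> move_arm --increments "0 1 0.2 0 0 0 0;0 1 0.2 0 0 0 0;0 1 0.2 0 0 0 0;0 1 0.2 0 0 0 0;0 0 0 0 0 0 0;0 0 0 0 0 0 0;0 0 0 0 0 0 0;0 0 0 0 0 0 0"

```text
t: 19.05
eef_pos: [0.564, -0.0195, 0.0245]
tool_rot: [-0.004, -0.099, 0.995, 0.0]
contact_force: [-10.4, 0.1, 8.0]
gripper_width: -0.002
```

```bash
python3 -c "
from h import *
tf(); report('scene',(625,-93),'pics/s15.png')"
```

```text
tcp F -121.9 41.6 fx -10.2
block c [630.6 -91.2] size [105.6 201.3] yaw 98.71 F: -70.7 -41.8 rel deg -2.64
tcp [564.  -19.5  24.5] in block: along 80.9 normal 55.1 t 19.05 f [-10.4   0.1   8. ]
```

>>> move_arm --increments "0 -15 -3 0 0 0 0;0 -15 -3 0 0 0 0;0 8.1 -40.4 0 0 0 0;0 8.1 -40.4 0 0 0 0;0 8.1 -40.4 0 0 0 0;0 8.1 -40.4 0 0 0 0;0 0 0 0 0 0 0;0 0 0 0 0 0 0"

```text
t: 20.1
eef_pos: [0.5697, -0.1864, 0.025]
tool_rot: [-0.0, -0.099, 0.995, 0.0]
contact_force: [0.1, 1.8, -0.6]
gripper_width: 0.002
```

```bash
python3 -c "
from h import *
tf(); report('scene',(625,-93),'pics/s16.png')
p,d=vision.read_camera('top'); a=p[100:220,280:460,::-1]; cv2.imwrite('pics/c16.png',cv2.resize(a,None,fx=4,fy=4,interpolation=cv2.INTER_CUBIC))"
```

```text
tcp F -149.1 -123.1 fx 0.5
block c [621.  -92.2] size [124.8 200.8] yaw 97.72 F: -80.3 -40.9 rel deg -3.63
tcp [ 569.7 -186.4   25. ] in block: along -86.5 normal 63.5 t 20.1 f [ 0.1  1.8 -0.6]
```

View pics/c16.png

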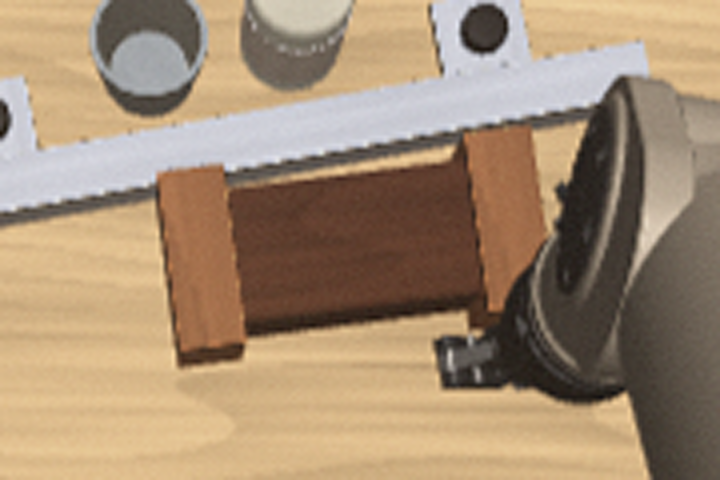

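>>> move_arm --increments "0 5.9 1.2 0 0 0 0;0 5.9 1.2 0 0 0 0;0 2 0.4 0 0 0 0;0 2 0.4 0 0 0 0;0 2 0.4 0 0 0 0;0 2 0.4 0 0 0 0;0 2 0.4 0 0 0 0;0 0 0 0 0 0 0"

```text
t: 21.2
eef_pos: [0.5908, -0.1837, 0.0249]
tool_rot: [-0.001, -0.098, 0.995, -0.0]
contact_force: [-4.0, -3.2, 1.1]
gripper_width: -0.0
```

```bash
python3 -c "
from h import *
tf()"
```

```text
tcp F -127.9 -124.6 fx -4.6
```

>>> move_arm --increments "0 1 0.2 0 0 0 0;0 1 0.2 0 0 0 0;0 1 0.2 0 0 0 0;0 1 0.2 0 0 0 0;0 1 0.2 0 0 0 0;0 0 0 0 0 0 0;0 0 0 0 0 0 0;0 0 0 0 0 0 0"

```text
t: 22.2
eef_pos: [0.5972, -0.1811, 0.0251]
tool_rot: [0.0, -0.099, 0.995, 0.0]
contact_force: [-2.1, -1.9, -1.2]
gripper_width: -0.003
```

```bash
python3 -c "
from h import *
tf()"
```

```text
tcp F -121.1 -123.3 fx -2.4
```

>>> move_arm --increments "0 1 0.2 0 0 0 0;0 1 0.2 0 0 0 0;0 1 0.2 0 0 0 0;0 0 0 0 0 0 0;0 0 0 0 0 0 0;0 0 0 0 0 0 0;0 0 0 0 0 0 0;0 0 0 0 0 0 0"

```text
t: 23.2
eef_pos: [0.5974, -0.181, 0.0251]
tool_rot: [-0.003, -0.099, 0.995, 0.0]
contact_force: [-10.6, -1.1, 6.5]
gripper_width: 0.002
```

```bash
python3 -c "
from h import *
tf()"
```

```text
tcp F -121.0 -123.3 fx -10.6
```

The right cheek has stopped dead at the same depth as the left, with 10.6 N. I'll back off and look.

>>> move_arm --increments "0 -15 -3 0 0 0 0;0 -20 -4 0 0 0 0;0 0 0 50 0 0 0;0 0 0 50 0 0 0;0 0 0 50 0 0 0;0 -10 50 0 0 0 0;0 -10 50 0 0 0 0;0 -10 50 0 0 0 0"

```text
t: 24.2
eef_pos: [0.5351, -0.0357, 0.1757]
tool_rot: [0.001, -0.099, 0.995, 0.0]
contact_force: [1.1, 0.0, -0.2]
gripper_width: -0.0
```

>>> move_arm --increments "0 -10 55 10 0 0 0;0 -10 55 10 0 0 0;0 -10 55 10 0 0 0;0 -5 55 10 0 0 0;0 0 55 0 0 0 0;0 0 0 0 0 0 0;0 0 0 0 0 0 0;0 0 0 0 0 0 0"

```text
t: 25.2
eef_pos: [0.5003, 0.2356, 0.215]
tool_rot: [0.0, -0.098, 0.995, -0.0]
contact_force: [0.4, 0.1, -0.2]
gripper_width: -0.002
```

```bash
python3 -c "
from h import *
tf(); report('scene',(630,-93),'pics/s17.png'); report('top',(630,-93),'pics/t17.png')
d=np.load('top0.npy')
a=cv2.imread('pics/t17.png')[90:220,230:460]; cv2.imwrite('pics/c17.png',cv2.resize(a,None,fx=3,fy=3,interpolation=cv2.INTER_CUBIC))"
```

```text
tcp F -134.2 304.2 fx 0.4
block c [637.8 -87.9] size [ 99.3 201.4] yaw 101.07 F: -63.0 -40.0 rel deg -0.28
tcp [500.3 235.6 215. ] in block: along 343.9 normal 72.8 t 25.2 f [ 0.4  0.1 -0.2]
block c [637.7 -87. ] size [ 97.2 200.1] yaw 101.43 F: -62.9 -39.0 rel deg 0.08
tcp [500.4 235.6 215.1] in block: along 343.4 normal 70.7 t 25.25 f [ 0.7 -0.5  0.6]
```

View pics/t17.png

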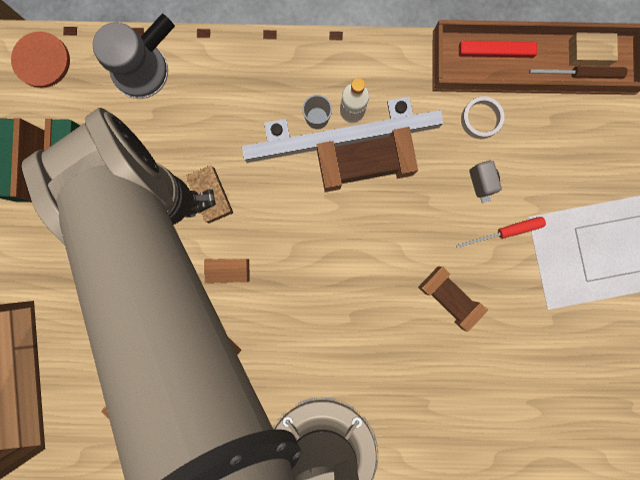

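View pics/s17.png

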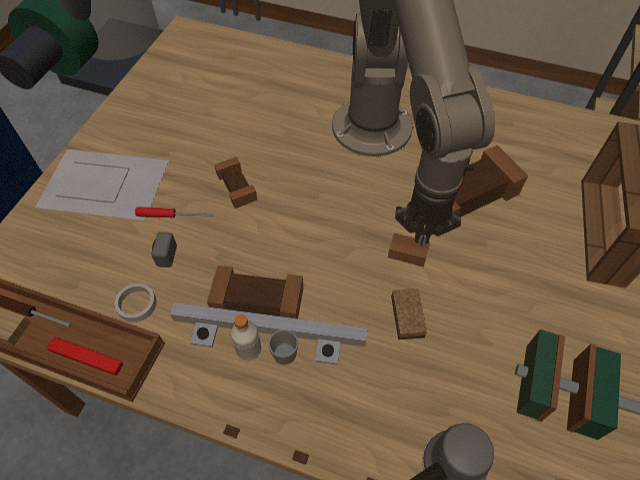

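View pics/c17.png

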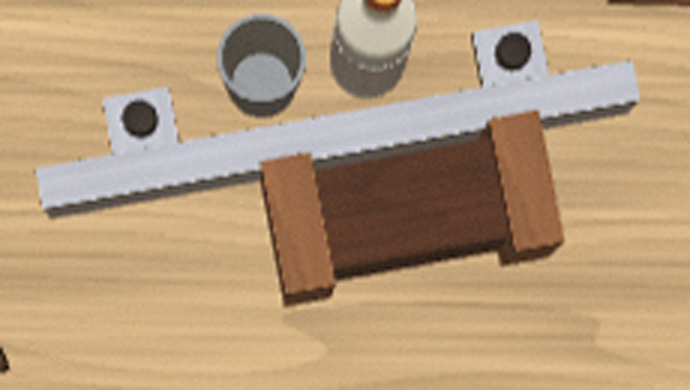

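The block is flush. In the fence frame it sits at x ≈ -63 mm and y ≈ -40 mm, with 0.1-0.3° of yaw error. Everything else is where it was, and the tool is clear at 215 mm height.

```bash
python3 -c "
from station import bot
print(bot.hand_in())"
```

```text
the job is handed in; nothing more can be done
None
```

I pushed the middle-sized block round with the shut fingers, one cheek at a time, until it sat flush against the fence. The job was handed in at about 25 s of the 67 s allowed.

**Moves:** I pushed the near cheek, then the far cheek, then the near cheek again to swing the block round. After that I pressed the left and right cheeks up to the fence in turn, at about 10 N each. The largest force I read at the end of any move was about 13 N.

**Last checks:**

| Fence frame | Top camera | Scene camera | Allowed |
|---|---|---|---|
| Block x | -62.9 mm | -63.0 mm | -67 to -58 mm |
| Block y | -39 mm | -40 mm | -125 to 125 mm |
| Angle to fence | +0.08° | -0.28° | about ±1.7° (0.03 rad) |

- **Rest of the bench:** the other things look unmoved in the pictures, but I did not re-measure them. The arm finished clear, 0.2 m above the bench.
- **Disagreement:** the two cameras differ by about 0.4° in angle, well inside the tolerance. With the gripper close, some mid-task fits gave the block up to about 39 mm too wide. For the final pushes I relied on contact force and tool position instead.

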